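# Slide the sample row home in the reader dock

## Robot

A 6-joint arm with a two-finger parallel gripper is mounted at the origin on the work surface. World frame = base frame: x ahead of the robot, y to its left, z up, the work surface at z = 0. Lengths are in mm, angles in rad, forces in N, time in s.
With the tool pointing down it reaches from about 300 to 775 mm from the base axis. Payload 14.6 kg.
Tool frame: the origin (TCP) lies on the centre line of the jaws, within the pads' length; the fingertips stand 19 mm ahead of it and the grasp point (between the pads) is the TCP (bot.tip_reach is the distance from the TCP to the fingertips, in mm); y points along the fingers, x is the direction in which the jaws open and shut, and the axes are right-handed (so a half turn about y gives the same grasp; the last joint's range is limited). The gripper opens to 85 mm and grips with 20 to 120 N. Pads are 22 mm wide; open, the fingers measure 114 mm over their backs; the gripper's body (76 mm by 85 mm) begins 54 mm behind the grasp point. The pads swing forward as they close: fully open they stand 13 mm farther back than shut.
Start: joints at [1.096, 0.3, 1.521, -0, 1.321, -0.067], TCP at [218.121, 504.889, 250.281] pointing down, gripper open.
Joint ranges: [-3.03, 3.03], [-0.79, 2.21], [0.23, 2.52], [-1.04, 4.18], [0, 3.07], [-2.55, 2.55]. Speed limits (rad/s): [2.22, 2.22, 2.57, 3.14, 3.14, 3.14].

## Interface

Orientations are given as a unit quaternion [w, x, y, z].
In Python, from rig import bot gives the robot as it stands. Calls block until the motion is done:
- bot.move_to(position, orientation): joint-space move of the TCP to a pose.
- bot.servo_line(position, attitude=None, speed=150, until_force=None): straight line of the TCP; attitude=None keeps the orientation; speed is the mean speed in mm/s. With until_force (N) it stops when the force on the tool has changed by that much, and returns True; else False.
- bot.move_joints(angles): joint-space move.
- bot.move_gripper(opening, grip_force=None): finger opening in mm; grip_force is the grip in N (None keeps the last); returns when the fingers have stopped.
- bot.dwell(seconds).
- bot.ik(position, orientation): joint angles nearest the present ones, or None.
- bot.read_state(): the state.
- bot.read_camera(name): name is "side" or "top" or "wrist"; returns a dict with "image" (420x560x3 uint8, blue, green, red), "depth" (420x560 float32, mm along the optical axis (not along the pixel's ray), 0 where there is no reading), "fovy" (degrees; the focal length in pixels is half the picture's height over the tangent of half this angle, whatever the lens; pixels are square), "cx", "cy" (the principal point, pixels), "eye" and "attitude" of the camera in the world; the wrist camera has in their place "mount" (4x4, takes a point from camera to tool coordinates, whose origin is the TCP and whose axes are the tool frame's). Camera axes: x right, y down, z forward; pixel columns grow to the right and rows downward; lengths in mm; the calibration is good to about 2 mm. A picture is of the moment at which its call begins: read the wrist's pose just before it.
A pose or a line that the arm cannot do raises bot.MotionError and nothing moves.
- bot.finish_job(): hands the job in, once; it reports no verdict.
The state is a dict: "clock": time; "joint_positions": joint angles; "qvel": joint speeds; "effort": joint torques, N m; "ee_pos": TCP position; "tool_rot": TCP orientation; "ft_force": force on the tool from outside, world axes, zero at the start; "moment": the same for the moment, N m; "grip_width": finger opening in mm.
Only numpy, scipy, OpenCV 4.12 (cv2) and the standard library are available. Lean on these libraries where they do the work, as an engineer would, in place of code of your own. Each camera call takes 0.05 s, during which the arm holds its last target.

## Task

Load the three blue-capped sample bottles into the sample reader: slide them along the bench as one straight, closed-up row into the dock lane they face, until the front bottle is fully home against the stop and the other two stand close behind it. Do not let the row come apart or bend, do not lift or tip a bottle, and leave the carrier with the orange-capped bottles where it is.

Things in the scene. Friction and masses are not known exactly. Their poses are not given: they have to be found in the camera images.
- dock: fixed grey-blue block 185 mm wide, 85 high, its front face the stop of two lanes between three grey-blue rails (18 high, 115 long). Lanes: white bench-level floor, 62 mm wide, centred at y = +46 and -46 mm, from mouth x = -115 to stop x = 0. Origin: bench, foot of stop face, midway between lanes; x into the block, z up. Mouths face the robot's right. Home bottle centres: x = -21, -63, -105 mm.
- blue_front: white square bottle, blue cap, loose: 42 x 42 mm, body 52 mm high, 72 mm with cap, 0.13 kg. Origin: centre of underside; x along the row to the dock, z up. Nearest the dock of the row of three; its face is 30 to 70 mm short of its lane's mouth, and the row is in line with the lane within about 10 mm and 2 degrees.
- blue_middle: white square bottle, blue cap, loose: 42 x 42 mm, body 52 mm high, 72 mm with cap, 0.13 kg. Origin: centre of underside; x along the row to the dock, z up. Middle of the row; neighbours touch or nearly (under 1 mm).
- blue_rear: white square bottle, blue cap, loose: 42 x 42 mm, body 52 mm high, 72 mm with cap, 0.13 kg. Origin: centre of underside; x along the row to the dock, z up. Last of the row, farthest from the dock; bench free 60 mm behind it. A square, low push at the middle of its free (-x) face drives the whole row, with 2 to 5 N.
- orange_row: bystander in front of the other lane: loose grey carrier strip 140 x 52 mm holding three white bottles with orange caps, 75 mm high overall, 0.45 kg; 35 to 55 mm of free bench between it and the blue row. Origin: centre of underside; x along it to the dock, z up.
Things that resemble listed ones, but are neither listed nor needed, are in the scene too. What is shaped like the blue_rear but turquoise or yellow is not meant.

How it is judged:
By the outcome, as a careful person would: the job done as asked, in the order asked, and still so for the second after the job is handed in, with the robot touching nothing.
It also fails if it takes over 40 s, if anything falls off the work surface, if the arm or the gripper's body presses on something with over 40 N, if the wrist force passes 120 N, or if a joint passes its speed limit or range.

## Working session

There is one attempt and no reset: what is moved stays moved. The work goes in short steps, each a Python script; the robot and the scene stay as the last script left them, time stands still between calls to the robot, and variables do not carry over. Pictures are saved under pics/ and viewed, and the job is handed in when it is done.

```bash
ls; mkdir -p pics; cat > h.py <<'E'
import numpy as np, cv2
from scipy.spatial.transform import Rotation as R
from rig import bot
def rot(q): return R.from_quat([q[1],q[2],q[3],q[0]]).as_matrix()
def K(c):
    f=c["image"].shape[0]/2/np.tan(np.radians(c["fovy"])/2); return f
def pose(c):
    if "mount" in c:
        s=c["st"]; T=np.eye(4); T[:3,:3]=rot(s["tool_rot"]); T[:3,3]=s["ee_pos"]
        T=T@np.array(c["mount"]); return T[:3,:3],T[:3,3]
    a=np.array(c["attitude"]); M=a if a.shape==(3,3) else rot(a)
    return M,np.array(c["eye"])
def cam(n):
    s=bot.read_state(); c=bot.read_camera(n); c["st"]=s; return c
def onplane(c,uv,z):
    M,e=pose(c); uv=np.atleast_2d(uv).astype(float); f=K(c)
    d=np.c_[(uv[:,0]-c["cx"])/f,(uv[:,1]-c["cy"])/f,np.ones(len(uv))]@M.T
    return e+d*((z-e[2])/d[:,2])[:,None]
def cloud(c):
    M,e=pose(c); f=K(c); D=c["depth"]; v,u=np.indices(D.shape)
    P=np.stack([(u-c["cx"])/f*D,(v-c["cy"])/f*D,D],-1)@M.T+e
    P[D<=0]=np.nan; return P
E
python3 - <<'E'
from h import *
for n in ("top","side","wrist"):
    c=cam(n); cv2.imwrite(f"pics/{n}0.png",c["image"]); print(n,c["fovy"],c["cx"],c["cy"],pose(c)[1].round(),pose(c)[0][:,2].round(2),[k for k in c])
s=bot.read_state(); print(s["clock"],s["tool_rot"],s["ft_force"])
E
```

```text
pics
top 43.16795670046851 272.78416637942803 203.33823658210528 [493.  16. 895.] [ 0.09 -0.05 -1.  ] ['image', 'depth', 'fovy', 'cx', 'cy', 'eye', 'attitude', 'st']
side 53.79210465753045 275.49342414734167 209.78434259031164 [ 497. -518.  434.] [ 0.1   0.79 -0.6 ] ['image', 'depth', 'fovy', 'cx', 'cy', 'eye', 'attitude', 'st']
wrist 63.8413716781257 282.06543412552617 212.19180591067513 [146. 536. 373.] [ 0.28 -0.12 -0.95] ['image', 'depth', 'fovy', 'cx', 'cy', 'mount', 'st']
0.15 [-0.59073136  0.59104509  0.38811654 -0.3886743 ] [-0.0922306   0.02732398 -0.23192165]
```

View pics/top0.png

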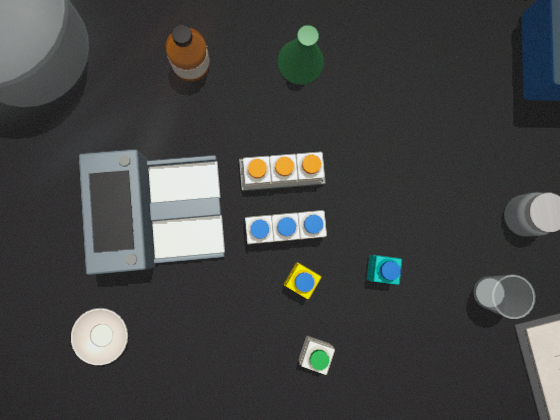

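View pics/side0.png

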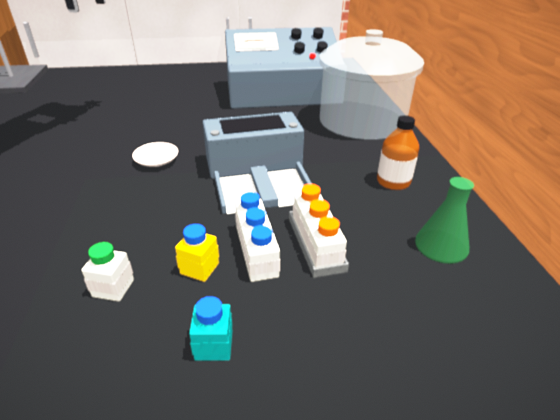

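Top view: the dock is at (110,210), with its lanes opening to image right. The blue row caps are at (260,229), (286,227) and (314,224), facing the lower lane, and the orange carrier is at (284,170).

Look-alikes that could be mistaken for the target:
- yellow bottle with a blue cap at (303,281)
- turquoise bottle with a blue cap at (388,270)
- white bottle with a green cap at (318,358)

By the description I choose the white blue-capped row of three. blue_rear is the one at (314,224), farthest from the dock.

```bash
python3 - <<'E'
from h import *
for n in ("top","side"):
    c=cam(n); im=c["image"]; np.savez(f"/tmp/{n}.npz",P=cloud(c),im=im)
    x0,y0,w,h=(70,130,350,180) if n=="top" else (170,100,190,190)
    cr=im[y0:y0+h,x0:x0+w]; s=min(800/w,600/h); cv2.imwrite(f"pics/{n}_crop.png",cv2.resize(cr,None,fx=s,fy=s,interpolation=cv2.INTER_CUBIC))
    hsv=cv2.cvtColor(im,cv2.COLOR_BGR2HSV)
    for nm,lo,hi,z in (("blue",(103,150,90),(118,255,255),72),("orange",(8,180,120),(20,255,255),75)):
        m=cv2.inRange(hsv,lo,hi); k,l,st,ce=cv2.connectedComponentsWithStats(m)
        for i in range(1,k):
            if st[i,4]>60:
                P=cloud(c)[l==i]; 
                p=P[P[:,2]>np.nanmedian(P[:,2])-3]
                print(n,nm,ce[i].round(1),st[i,4],onplane(c,ce[i],z)[0].round(1),"depth med",np.nanmedian(P,0).round(1))
    P=cloud(c)
    m=cv2.inRange(hsv,(0,0,170),(180,60,255)); k,l,st,ce=cv2.connectedComponentsWithStats(m)
    for i in range(1,k):
        if st[i,4]>300:
            cn=cv2.findContours((l==i).astype(np.uint8),0,1)[0][0]; r=cv2.minAreaRect(cn); z=0
            print(n,"white",ce[i].round(1),st[i,4],onplane(c,cv2.boxPoints(r),0).round(1)[:,:2].tolist(),"z",np.nanmedian(P[l==i][:,2]).round(1))
E
```

```text
top blue [313.3 223.7] 258 [532.8 -85.4  72. ] depth med [532.4 -85.1  71.6]
top blue [286.4 226.3] 250 [528.  -43.3  72. ] depth med [528.3 -43.   71.6]
top blue [259.5 228.6] 251 [523.7  -1.6  72. ] depth med [523.3  -1.1  71.6]
top blue [390.1 270.2] 286 [ 462.1 -206.1   72. ] depth med [ 462.4 -206.    71.6]
top blue [304.3 281.6] 261 [443.  -72.1  72. ] depth med [442.6 -71.8  71.4]
top orange [197.1  44.9] 257 [812.6 101.9  75. ] depth med [804.9 100.1  91.3]
top orange [173.5  49.3] 254 [804.1 138.8  75. ] depth med [794.6 136.7  94.5]
top orange [311.2 163.7] 257 [626.6 -80.9  75. ] depth med [626.5 -80.8  74.5]
top orange [284.  165.9] 254 [622.2 -38.3  75. ] depth med [622.1 -38.2  74.4]
top orange [256.9 168.2] 257 [617.7   4.   75. ] depth med [617.9   3.9  74.5]
top white [282.5 167.8] 967 [[646.0, 32.3], [660.1, -108.2], [614.8, -111.9], [601.1, 28.0]] z 54.6
top white [184.8 189.1] 3373 [[627.1, 186.8], [639.0, 71.5], [551.3, 62.5], [540.1, 177.0]] z 0.9
top white [546.2 211.9] 959 [[595.8, -471.9], [596.8, -523.6], [530.6, -521.4], [529.8, -470.0]] z 79.6
top white [2
[... 1315 characters left out ...]
6] 25225 [[-233.8, 981.7], [-1356.1, 4261.9], [1527.4, 1569.0], [971.8, 400.2]] z 44.9
side white [250.6 128.1] 1025 [[442.1, 444.3], [692.3, 471.4], [675.2, 348.6], [448.0, 328.9]] z 85.8
side white [154.8 153.3] 874 [[287.6, 343.1], [388.9, 331.2], [394.9, 230.0], [302.3, 241.0]] z 12.6
side white [396.1 169.4] 738 [[780.8, 129.8], [819.7, 226.9], [889.8, 200.3], [845.1, 107.0]] z 41.5
side white [300.2 214.8] 3484 [[510.1, 167.1], [608.5, 284.4], [685.2, -73.4], [608.0, -128.6]] z 20.0
side white [248.3 227.7] 2678 [[458.6, 191.2], [532.8, 236.8], [572.5, -97.4], [518.4, -117.6]] z 20.9
side white [108.8 277. ] 1759 [[264.8, -41.2], [325.7, -10.4], [364.2, -109.2], [308.5, -132.4]] z 35.5
```

View pics/top_crop.png

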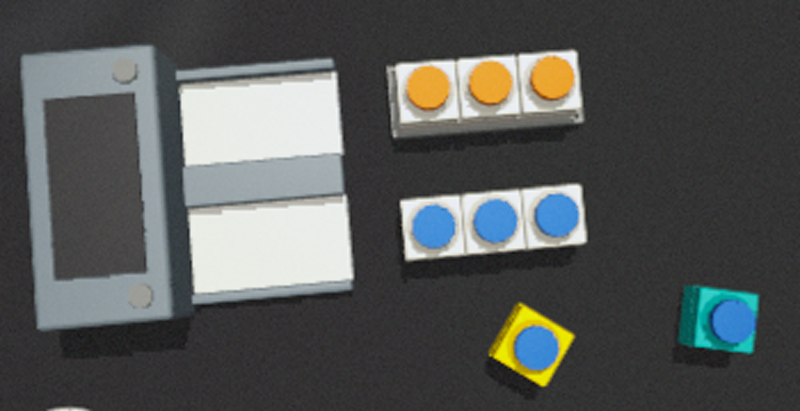

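View pics/side_crop.png

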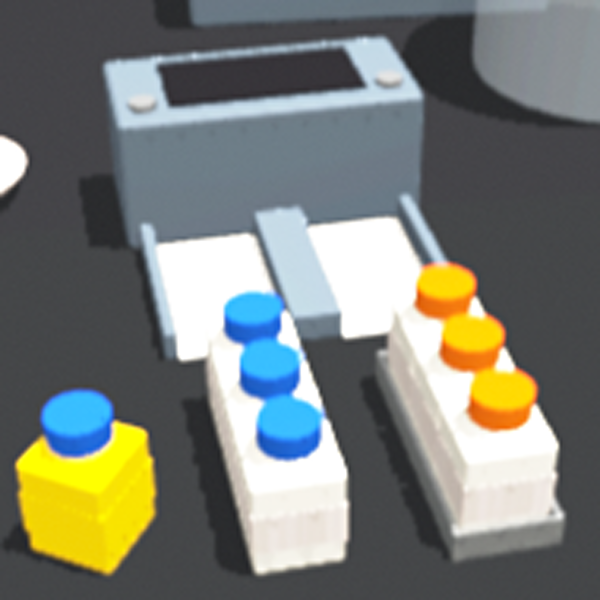

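```bash
python3 - <<'E'
from h import *
d=np.load("/tmp/top.npz"); P=d["P"]
a=np.radians(6.3); u=np.array([-np.sin(a),np.cos(a)]); w=np.array([np.cos(a),np.sin(a)])
U=P[...,:2]@u; W=P[...,:2]@w; Z=P[...,2]
def rect(m,nm):
    k,l,st,ce=cv2.connectedComponentsWithStats(m.astype(np.uint8),connectivity=4)
    for i in range(1,k):
        if st[i,4]<25: continue
        s=l==i; p=P[s][:,:2]
        r=cv2.minAreaRect(p.astype(np.float32)); 
        print(nm,st[i,4],ce[i].round(),"c",np.round(r[0],1),np.round(r[1],1),round(r[2],2),"z",np.median(P[s][:,2]).round(1),"U",np.percentile(U[s],[0,3,97,100]).round(1),"W",np.percentile(W[s],[0,3,97,100]).round(1))
reg=(P[...,0]>380)&(P[...,0]<720)&(P[...,1]>-180)&(P[...,1]<290)
rect(reg&(abs(Z-18)<3),"rail18")
rect(reg&(abs(Z-85)<3),"top85")
rect(reg&(abs(Z-52)<2),"body52")
rect(reg&(abs(Z-72)<3),"cap72")
# side wall row angle: blue body lateral edge by U slices
s=reg&(abs(Z-52)<2)&(P[...,0]<580)&(P[...,0]>485)&(P[...,1]<40)
for lo in range(-160,0,14):
    t=s&(U>lo)&(U<lo+14)
    if t.sum()>20: print(lo+7,t.sum(),np.percentile(W[t],[1,99]).round(1))
s=reg&(abs(Z-18)<3)&(W>540)&(W<600)
for lo in range(0,130,14):
    t=s&(U>lo)&(U<lo+14)
    if t.sum()>20: print("rail",lo+7,t.sum(),np.percentile(W[t],[1,99]).round(1))
E
```

```text
rail18 291 [181. 160.] c [637.3 130.1] [  8.2 114.4] 6.03 z 17.2 U [  2.2   5.6 111.9 116.6] W [643.5 644.1 651.5 651.9]
rail18 1198 [184. 209.] c [556.9 121.7] [ 30.2 115.2] 5.92 z 17.6 U [  2.2   5.8 114.  117.4] W [551.8 552.8 580.9 582.3]
rail18 310 [189. 258.] c [476.5 113.3] [  7.9 114.6] 5.98 z 17.2 U [  3.    6.4 113.3 117.6] W [481.8 482.3 489.6 490.1]
rail18 102 [ 96. 312.] c [387.9 258.5] [ 9.4 50.2] 7.16 z 17.7 U [189.2 192.  236.4 239.4] W [408.9 409.3 418.3 418.6]
top85 6348 [111. 212.] c [546.2 222.8] [184.4  89.6] 5.91 z 85.2 U [116.4 120.2 203.1 206.6] W [475.1 481.1 653.2 659.7]
body52 252 [310. 229.] c [531.3 -75.7] [41.1 60.6] 6.84 z 51.7 U [-164.  -163.3 -107.4 -103.4] W [499.3 499.7 539.4 540.5]
body52 135 [296. 218.] c [538.3 -56.1] [24.4 37.7] 6.16 z 51.8 U [-133.7 -132.5  -98.8  -96. ] W [516.6 518.  540.7 541.1]
body52 130 [271. 220.] c [536.1 -17.8] [20.8 33.5] 0.91 z 51.8 U [-94.1 -92.8 -62.2 -60.5] W [519.7 521.9 540.7 541.2]
body52 59 [250. 221.] c [536.8  13.3] [11.9 24.5] 40.3 z 51.7 U [-58.7 -57.2 -38.2 -37.8] W [523.9 525.1 540.5 540.8]
body52 94 [27
[... 1290 characters left out ...]
] W [506.2 507.6 533.  534.8]
cap72 269 [259. 229.] c [523.5  -1.3] [28.5 27.5] 45.92 z 71.6 U [-72.6 -71.3 -45.7 -44.1] W [505.8 507.8 532.8 534.1]
cap72 277 [304. 282.] c [442.4 -71.8] [27.8 28.1] 0.07 z 71.5 U [-134.2 -132.8 -107.2 -105.6] W [417.8 419.2 444.6 446. ]
-153 72 [499.9 540.5]
-139 57 [499.5 540.6]
-125 145 [499.8 540.4]
-111 71 [499.7 540.3]
-97 47 [499.5 541. ]
-83 141 [500.4 540.6]
-69 87 [499.7 540.7]
-55 43 [499.6 540.9]
-41 104 [500.1 540. ]
rail 7 125 [552.6 581.3]
rail 21 146 [552.5 581.2]
rail 35 143 [552.1 580.8]
rail 49 144 [552.6 581.4]
rail 63 146 [552.3 581.6]
rail 77 147 [552.5 581.3]
rail 91 140 [552.3 581.6]
rail 105 149 [552.4 581.9]
rail 119 72 [543.9 597.2]
```

The close crops confirm the choice: three white blue-capped bottles in a row, in line with the near lane (offset under 1 mm, yaw difference about 0.3°). Next I move behind the rear bottle with the jaws nearly shut, and find the bench by touch.

```bash
cat >> h.py <<'E'
A=np.radians(5.97); u=np.array([-np.sin(A),np.cos(A),0]); w=np.array([np.cos(A),np.sin(A),0])
def uw(p): return np.array([np.dot(p,u),np.dot(p,w)])
def xyz(U,W,z): return (U*u+W*w+np.array([0,0,z])).tolist()
def att(tilt=6,s=1,yaw=0.2):
    t=np.radians(tilt); y=np.array([0,0,-1])*np.cos(t)+u*np.sin(t); x=s*w; z=np.cross(x,y)
    q=(R.from_euler("z",yaw,degrees=True)*R.from_matrix(np.c_[x,y,z])).as_quat(); return [q[3],q[0],q[1],q[2]]
E
python3 - <<'E'
from h import *
print(bot.tip_reach)
for s in (1,-1):
    print(s,[None if (j:=bot.ik(xyz(U,520.8,z),att(6,s))) is None else np.round(j,2) for U,z in ((-205,180),(-205,25),(-15,30))])
E
```

```text
19.0
1 [array([-0.37,  0.41,  1.55,  0.1 ,  1.24, -0.52]), array([-0.37,  0.62,  1.63,  0.12,  0.93, -0.55]), array([-0.04,  0.54,  1.77,  0.14,  0.85, -0.24])]
-1 [None, None, None]
```

```bash
python3 - <<'E'
from h import *
q=att(6,1)
bot.move_gripper(10)
bot.move_to(xyz(-205,520.8,170),q)
c=cam("side"); cv2.imwrite("pics/side1.png",c["image"])
bot.servo_line(xyz(-205,520.8,60),speed=120)
hit=bot.servo_line(xyz(-205,520.8,16),speed=25,until_force=3)
s=bot.read_state(); print(hit,s["clock"],np.round(s["ee_pos"],1),uw(s["ee_pos"]).round(1),np.round(s["ft_force"],1),s["grip_width"])
c=cam("side"); cv2.imwrite("pics/side2.png",c["image"][150:,120:420].repeat(2,0).repeat(2,1))
E
```

```text
True 6.1 [ 539.4 -149.7   19.9] [-205.   520.9] [-1.8  0.8  6.7] 9.929029709395403
```

View pics/side2.png

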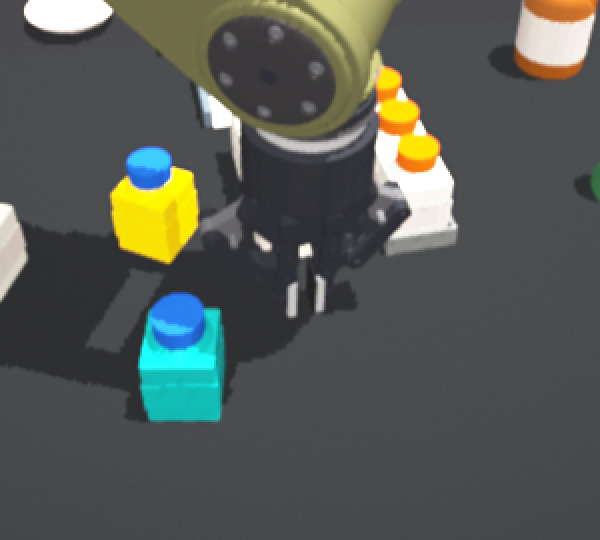

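The gripper's linkage knuckles stick out sideways. I'll measure their width and height against the yellow bottle and the carrier before driving between them.

```bash
python3 - <<'E'
from h import *
bot.servo_line(xyz(-205,520.8,27),speed=60)
s=bot.read_state(); print(uw(s["ee_pos"]).round(1),s["ee_pos"][2])
for n in ("side","top"):
    c=cam(n); P=cloud(c); U=P@u;W=P@w;Z=P[...,2]
    for lo in range(5,130,10):
        t=(U>-260)&(U<-170)&(W>470 if False else W>462)&(W<590)&(Z>lo)&(Z<lo+10)
        if t.sum()>5: print(n,lo,t.sum(),"W",(np.percentile(W[t],[1,99])-520.8).round(1),"U",(np.percentile(U[t],[1,99])+205).round(1))
E
```

```text
[-205.1  521. ] 27.44997108380393
side 5 30 W [-44.8  11.8] U [-34.8  10.6]
side 15 128 W [-58.5  18.3] U [-44.7   9.6]
side 25 131 W [-57.   19.4] U [-37.6  10. ]
side 35 115 W [-58.5  18.7] U [-43.7   4.6]
side 45 175 W [-58.5  32.8] U [-40.2   7.4]
side 55 387 W [-37.4  40.6] U [-18.1   6.7]
side 65 361 W [-44.7  46.9] U [-22.8   5.5]
side 75 377 W [-51.3  52.3] U [-24.5   2.8]
side 85 409 W [-57.3  59.5] U [-25.5  -4. ]
side 95 640 W [-58.2  62.8] U [-29.    1.9]
side 105 608 W [-57.7  59.1] U [-29.8   1.8]
side 115 198 W [-41.1  42.1] U [-23.2  -4.9]
side 125 70 W [-37.5  38.4] U [-48.8  -6. ]
top 15 25 W [-10.9  68.6] U [ 7.  34.4]
top 25 18 W [-11.   17.8] U [ 5.  11.9]
top 35 10 W [-9.7 10.7] U [ 7.6 10.7]
top 45 9 W [ 5.9 23.7] U [ 4.3 10.7]
top 55 29 W [ 7.2 38.1] U [ 5.4 10.8]
top 65 28 W [28.  47.2] U [3.8 8.6]
top 75 36 W [16.5 51.4] U [ 2.  12.1]
top 85 27 W [41.6 60. ] U [-0.4  6.4]
top 95 76 W [43.1 62.4] U [-10.1   6.2]
top 105 10 W [52.9 59.1] U [-4.8  4.9]
```

The knuckles reach ±62 mm only at z of 85–105 mm, above every cap. Lower down there is over 20 mm of clearance. I'll make contact, then push the first 50 mm.

```bash
python3 - <<'E'
from h import *
def p(t):
    s=bot.read_state(); f=np.array(s["ft_force"]); print(t,round(s["clock"],2),uw(s["ee_pos"]).round(1),"F",(f@u).round(1),(f@w).round(1),f[2].round(1)); return s
p("pre")
print(bot.servo_line(xyz(-160,520.8,27),speed=25,until_force=1.2)); s=p("contact")
U=uw(s["ee_pos"])[0]
print(bot.servo_line(xyz(U+45,520.7,27),speed=35,until_force=12)); p("pushed")
for n in ("side","top"):
    c=cam(n); cv2.imwrite(f"pics/{n}3.png",c["image"]); 
    im=c["image"]; hsv=cv2.cvtColor(im,cv2.COLOR_BGR2HSV); m=cv2.inRange(hsv,(103,150,90),(118,255,255)); k,l,st,ce=cv2.connectedComponentsWithStats(m)
    for i in range(1,k):
        if st[i,4]>60: print(n,ce[i].round(1),st[i,4],uw(onplane(c,ce[i],72 if n=="top" else 68)[0]).round(1))
E
```

```text
pre 6.53 [-205.   520.7] F -0.5 -0.3 -0.0
True
contact 7.74 [-172.4  520.6] F 0.1 -0.3 0.2
False
pushed 9.19 [-127.4  520.7] F 0.1 0.0 0.7
side [195.7 234.2] 277 [-122.2  435.5]
side [209.2 318.2] 181 [-268.1  438.6]
top [281.2 225.7] 171 [-90.  522.3]
top [256.8 228.5] 247 [-52.  521.2]
top [229.9 230.9] 248 [-10.2 521.2]
```

View pics/top3.png

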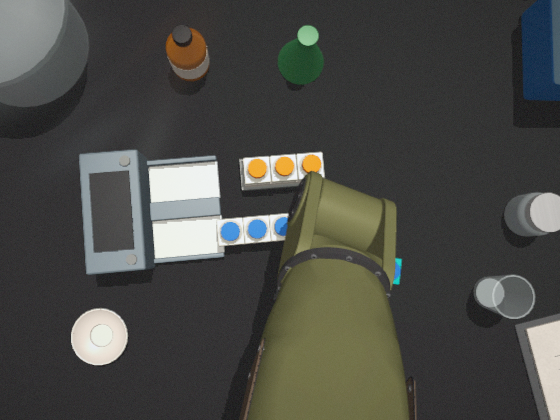

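View pics/side3.png

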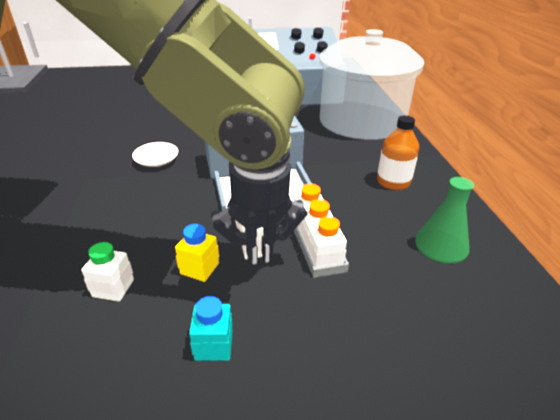

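Top view: the row is straight (caps at (230,231), (257,228) and the partly hidden (283,226)), spacing is 41.8 mm, and the front is at the lane mouth. I'll continue most of the way and check again.

```bash
cat >> h.py <<'E'
def p(t):
    s=bot.read_state(); f=np.array(s["ft_force"]); print(t,round(s["clock"],2),uw(s["ee_pos"]).round(1),"F",(f@u).round(1),(f@w).round(1),f[2].round(1)); return s
def caps(name):
    c=cam("top"); cv2.imwrite(f"pics/{name}.png",c["image"])
    hsv=cv2.cvtColor(c["image"],cv2.COLOR_BGR2HSV)
    for nm,lo,hi,z in (("blue",(103,150,90),(118,255,255),72),("orange",(8,180,120),(20,255,255),75)):
        m=cv2.inRange(hsv,lo,hi); k,l,st,ce=cv2.connectedComponentsWithStats(m)
        for i in range(1,k):
            if st[i,4]>60: print(nm,ce[i].round(1),st[i,4],uw(onplane(c,ce[i],z)[0]).round(1))
E
python3 - <<'E'
from h import *
print(bot.servo_line(xyz(-127.4+98,520.5,27),speed=35,until_force=12)); p("pushed")
caps("top4")
E
```

```text
False
pushed 12.24 [-29.4 520.5] F -2.2 -0.0 0.3
blue [538.6  53.3] 1817 [-536.1  766.2]
blue [194.2 234. ] 257 [ 44.8 521.2]
blue [166.9 236.5] 271 [ 86.6 521.1]
blue [390.  270.3] 282 [-253.   438.2]
orange [197.7  44.2] 202 [ 15.9 819.8]
orange [173.5  49.3] 269 [ 54.4 814.2]
orange [311.5 164.1] 233 [-146.   614.2]
orange [284.2 166.5] 211 [-103.   613.9]
orange [256.7 168.9] 206 [-59.9 613.7]
```

View pics/top4.png

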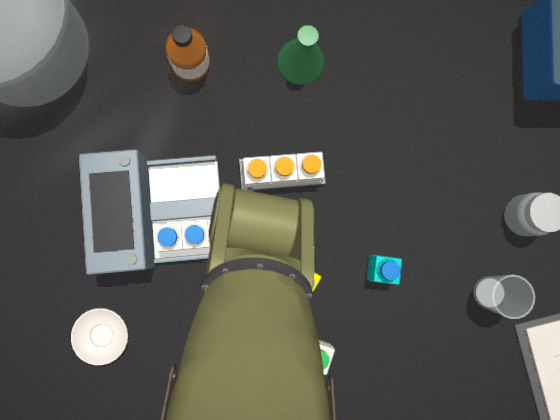

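The row is straight in the lane, with caps at (167,236) and (194,234), and about 13 mm remain. The final slow push is force-stopped.

```bash
python3 - <<'E'
from h import *
h=bot.servo_line(xyz(-7,520.4,27),speed=14,until_force=9); s=p("stop? %s"%h)
U=uw(s["ee_pos"])[0]
bot.servo_line(xyz(U-20,520.4,27),speed=20); p("back")
bot.servo_line(xyz(U-40,520.4,120),speed=120)
bot.move_to(xyz(U-190,520,220),att(6,1)); p("clear")
caps("top5")
E
```

```text
stop? True 13.21 [-18.1 520.5] F -4.0 -0.6 2.6
back 14.36 [-38.  520.4] F -0.7 -0.5 0.1
clear 16.05 [-207.1  519.8] F 0.3 -1.3 -0.7
blue [538.6  52.5] 2574 [-536.2  767.5]
blue [214.  232.2] 253 [ 14.4 521.4]
blue [186.8 234.7] 261 [ 56.2 521.2]
blue [159.7 237.1] 267 [ 97.7 521.1]
blue [304.3 281.7] 263 [-117.8  433. ]
orange [198.3  43.5] 166 [ 14.8 820.8]
orange [173.6  48.9] 265 [ 54.3 814.9]
```

View pics/top5.png

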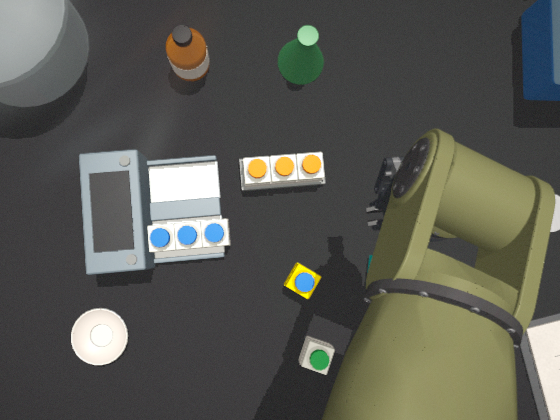

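The row is straight in the lane at U = 97.7/56.2/14.4, but the front reads about 2 mm short of nominal home (99.7), which is within calibration error. I'll push again with a higher force threshold to prove it is against the stop.

```bash
python3 - <<'E'
from h import *
q=att(6,1,0)
bot.move_to(xyz(-55,520.5,110),q)
bot.servo_line(xyz(-40,520.5,27),speed=120)
bot.servo_line(xyz(-24,520.5,27),speed=50)
h=bot.servo_line(xyz(-6,520.5,27),speed=7,until_force=20); s=p("stop? %s"%h)
U=uw(s["ee_pos"])[0]
bot.servo_line(xyz(U-15,520.5,27),speed=25)
bot.servo_line(xyz(U-35,520.5,120),speed=150)
bot.move_to(xyz(U-190,520,220),att(6,1)); p("clear")
caps("top6")
c=cam("side"); cv2.imwrite("pics/side6.png",c["image"])
c=cam("top"); P=cloud(c); Z=P[...,2]; Uc=P@u; W=P@w
t=(abs(Z-52)<2.5)&(W>495)&(W<546)&(Uc>-40)&(Uc<130); print("body",np.percentile(Uc[t],[0,2,98,100]).round(1),np.percentile(W[t],[1,99]).round(1))
im=c["image"][130:290,70:250]; cv2.imwrite("pics/top6c.png",cv2.resize(im,None,fx=3.7,fy=3.7,interpolation=cv2.INTER_CUBIC))
E
```

```text
stop? True 19.48 [-18.1 520.5] F -4.1 -0.5 3.1
clear 21.79 [-207.   519.7] F 0.7 0.3 -0.5
blue [538.4  52.3] 2568 [-536.   767.8]
blue [214.  232.1] 251 [ 14.4 521.4]
blue [186.8 234.6] 262 [ 56.2 521.3]
blue [159.7 237.1] 268 [ 97.7 521.2]
blue [304.3 281.6] 262 [-117.8  433.1]
orange [198.1  43.2] 169 [ 15.2 821.4]
orange [173.4  49.5] 266 [ 54.5 814. ]
body [ -5.5  -4.2 119.7 120.8] [500.7 541.9]
```

View pics/top6c.png

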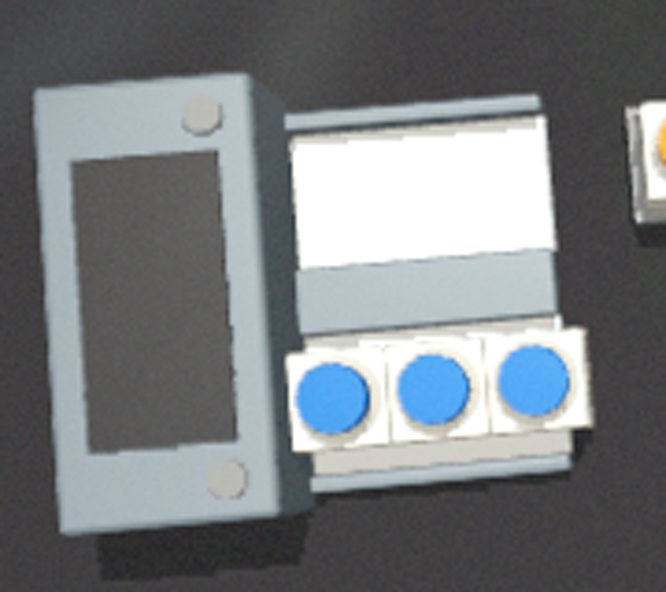

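View pics/side6.png

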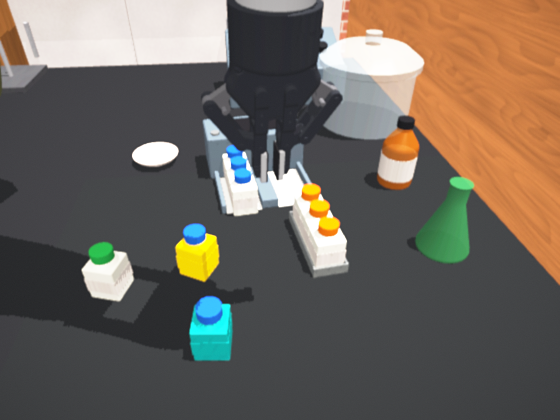

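```bash
python3 - <<'E'
import cv2,numpy as np
for f in ("top0","top6"):
    h=cv2.cvtColor(cv2.imread(f"pics/{f}.png"),cv2.COLOR_BGR2HSV)[150:200,235:330]
    m=cv2.inRange(h,(5,150,120),(25,255,255)); k,l,st,ce=cv2.connectedComponentsWithStats(m)
    print(f,[(np.round(ce[i]+[235,150],1).tolist(),st[i,4]) for i in range(1,k) if st[i,4]>60])
from h import *
bot.finish_job(); print(bot.read_state()["clock"])
E
```

```text
top0 [([311.2, 163.7], np.int32(266)), ([284.2, 165.8], np.int32(265)), ([256.8, 168.1], np.int32(266))]
top6 [([311.2, 163.7], np.int32(263)), ([284.2, 165.9], np.int32(261)), ([256.8, 168.1], np.int32(264))]
the job is handed in; nothing more can be done
the job is handed in; nothing more can be done
```

The three blue-capped bottles are in the lane they faced, with the front one against the stop, and the job is handed in at about 22 s. I pushed the row low and square from behind with the nearly closed fingers, pausing twice to look, then backed the arm clear.

- **Home against the stop:** a second push with a 20 N limit stopped at exactly the same place as the first, and the bottles did not move. Measured from depth, the front bottle's face is at the stop.
- **Disagreement:** the cap-centre measurement puts the front bottle about 2 mm short of its nominal home position. That is within the 2 mm camera calibration, and I trusted the push test instead.
- **Row:** the bottles stand 41.5–41.8 mm apart, which is touching, and are in line within 0.3 mm. They are about 0.7 mm off the lane's centre.
- **Surroundings:** the orange caps are at the same pixels as at the start (within 0.1 px), so the carrier did not move. The yellow bottle is also where it was. The arm hid the turquoise one in the last top picture, but it looks unmoved from the side.

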